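# Feed two spacer plates from a gravity magazine to the housing stands

## Robot

A 6-joint arm with a two-finger parallel gripper is mounted at the origin on the work surface. World frame = base frame: x ahead of the robot, y to its left, z up, the work surface at z = 0. Lengths are in m, angles in rad, forces in N, time in s.
With the tool pointing down it reaches from about 0.35 to 0.775 m from the base axis. Payload 5.5 kg.
Tool frame: the origin (TCP) lies between the finger pads; the fingertips stand 19 mm ahead of it and the grasp point (between the pads) is the TCP; z points along the fingers, x is the direction in which the jaws open and shut, and the axes are right-handed (so a half turn about z gives the same grasp; the last joint's range is limited). The gripper opens to 85 mm and grips with 20 to 120 N. Pads are 22 mm wide; open, the fingers measure 114 mm over their backs; the gripper's body (76 mm by 85 mm) begins 54 mm behind the grasp point. The pads swing forward as they close: fully open they stand 13 mm farther back than shut.
Start: joints at [1.102, 0.313, 0.046, 1.304, 0, 1.431], TCP at [0.186, 0.544, 0.25] pointing down, gripper open.
Joint ranges: [-2.76, 2.76], [-0.86, 1.69], [-1.03, 1.26], [-2.2, 2.34], [-1.47, 1.5], [-3.14, 3.14]. Speed limits (rad/s): [2.57, 2.57, 3.14, 3.14, 3.14, 3.14].

## Interface

Orientations are given as a unit quaternion [w, x, y, z].
In Python, from workcell import env gives the robot as it stands. The module is installed in compiled form; this text tells all that it offers.
- The arm moves only by the tool carry_out, never from a script. Its argument "steps" is a list of rows, each a list of 7 numbers: the gripper command: -1 is shut, 1 is fully open, values between are in proportion, then the shift along the tool's x, y, z in m, then the turn, a rotation vector about the tool's x, y, z in rad. A call has 1 to 20 rows; each row shifts and turns the commanded pose from where the row before left it, along the tool's axes as they then stand; what a row does not reach is not made up. A row lasts 1/8 s, in which the tool goes at most 62.5 mm and 10.7 degrees, less where a joint would pass 70% of its speed; a pose out of reach is approached as far as the arm can. A call with a gripper value outside its range is refused whole. The fingers move at their own pace and stop on an object; "grip_force" is the grip in N (left out, the last holds). Time passes only in rows, so rows that do not move let the fingers close. It gives the time, the measured TCP pose, the force and the opening at its end, in the units of the state.
- env.get_state(): the state, without advancing time (a new reading comes with each control period).
- env.read_camera(name): name is "scene" or "side" or "wrist"; returns a dict with "color" (480x640x3 uint8, red, green, blue), "K" (3x3 intrinsics, pixels), "R" (3x3) and "t" (3): a world point X has camera coordinates R X + t. Camera axes: x right, y down, z forward; pixel columns grow to the right and rows downward; lengths in m; the calibration is good to about 2 mm. A picture is of the moment at which its call begins. There is no depth.
- env.hand_in(): hands the job in, once; it reports no verdict.
The state is a dict: "clock": time; "joint_pos": joint angles; "qvel": joint speeds; "tau": joint torques, N m; "tcp_pos": TCP position; "orientation": TCP orientation; "wrist_force": force on the tool from outside, world axes, zero at the start; "ft_torque": the same for the moment, N m; "finger_gap": finger opening in m.
Only numpy, scipy, OpenCV 4.12 (cv2) and the standard library are available. Lean on these libraries where they do the work, as an engineer would, in place of code of your own. Each camera call takes 0.05 s, during which the arm holds its last target. There are 200 camera calls.

## Task

Two spacer plates are needed from the gravity magazine: by its tab, slide the bottom (yellow) plate straight out of the front until it is clear and the stack has dropped, then lower it, without dropping it in, flat into the seat of the yellow-lipped stand, tab out at the wide front gap, and let go. Then do the same with the blue plate, which is now at the bottom, into the blue-lipped stand. Do not lift the stack or draw the green plate out, and leave the other things on the bench where they are.

Things in the scene. Friction and masses are not known exactly. Their poses are not given: they have to be found in the camera images.
- magazine: Fixed gravity magazine: dark steel base 88 (x) x 164 (y) x 30 mm high, aluminium side walls and rear posts up to 66 mm. Plates have 2 mm play and are drawn out along its -x (roughly to the robot). Stack from the bottom: yellow, blue, green plate, steel weight; 8 mm drop per plate. Origin: centre of the underside, on the bench; z up.
- magazine_floor (a point): Centre of the top of the magazine's base, 30 mm over the bench, on which the lowest plate lies; axes as the magazine. The next plate drops fully only when the one drawn has also passed from under the upper tabs: after 106 mm of travel (115 to 120 mm is safe).
- magazine_exit (a point): Middle of the exit gap, at the magazine's front edge, level with its base. At each front corner an aluminium stop (front face 42 mm before the magazine's centre, underside 12 mm over the base) holds back all but the lowest plate; between the stops is a 112 mm opening for the tabs, up to the top.
- plate_yellow: Yellow plastic spacer plate, 110 g: body 70 (x) x 140 (y) x 8 mm, with one flat pull tab, also 8 mm thick, 14 mm wide, sticking out 36 mm along -x from the front edge, at its middle (y = 0). It starts at the bottom of the stack. Origin: centre of the underside of the 70 x 140 body; z up; axes start as the magazine's.
- plate_yellow_tab (a point): Where to pinch the yellow tab across its 14 mm width: 60 mm before the plate's origin (25 mm before the plate's front edge, 11 mm from the tab's end), at mid thickness. 37 mm from it to either side begin the tabs of the plates above. The tab overhangs the base: the bench is 30 mm below it.
- plate_blue: Blue plastic spacer plate, 110 g: body 70 (x) x 140 (y) x 8 mm, with one flat pull tab, also 8 mm thick, 14 mm wide, sticking out 36 mm along -x from the front edge, with its centre line 44 mm towards +y. It starts second from the bottom. Origin: centre of the underside of the 70 x 140 body; z up; axes start as the magazine's.
- plate_blue_tab (a point): Where to pinch the blue tab across its 14 mm width: 60 mm before and 44 mm to +y of the plate's origin, at mid thickness.
- plate_green: Green plastic spacer plate, 110 g: body 70 (x) x 140 (y) x 8 mm, with one flat pull tab, also 8 mm thick, 14 mm wide, sticking out 36 mm along -x from the front edge, with its centre line 44 mm towards -y. It starts third from the bottom and must stay in the magazine. Origin: centre of the underside of the 70 x 140 body; z up; axes start as the magazine's.
- weight: Loose steel weight, 66 x 136 x 14 mm, about 0.4 kg, that lies on top of the stack inside the magazine and follows it down. Origin: centre of its underside.
- stand_yellow: Fixed black support stand 88 (x) x 158 (y) x 30 mm with yellow lips, 6 mm high, round a seat 78 x 148 mm (4 mm play round a plate). The lips leave a 119 mm gap in the middle of the front (-x) side for the tab; front lips end 43 mm before the centre. Origin: centre of the underside, on the bench; tab of a seated plate points along -x, z up.
- stand_yellow_seat (a point): Centre of the yellow stand's seat, 30 mm over the bench: a seated plate's origin lies here, with the axes of the stand.
- stand_blue: Fixed black support stand, the same as the yellow one but with blue lips.
- stand_blue_seat (a point): Centre of the blue stand's seat, 30 mm over the bench, with the axes of the stand.
- can: Red can, 54 mm across, 150 mm high, a bystander. Origin: centre of its underside.
- jar: Amber jar, 58 mm across, 90 mm high, a bystander. Origin: centre of its underside.
- clip_a: Green cable clip, U-shaped block 36 x 34 x 32 mm, a bystander. Origin: centre of its underside.
- clip_b: Another such green clip, a bystander.
- flange: Steel flange ring, 84 mm across, 18 mm high, a bystander. Origin: centre of its underside.
- end_cap: Aluminium end cap, 60 mm across, 45 mm high, a bystander. Origin: centre of its underside.
- sleeve_block: Black block, 60 x 45 x 30 mm, a bystander. Origin: centre of its underside.
Not all that is in view belongs to the job. What is shaped like the weight but brown or orange is not meant.

How it is judged:
By the outcome, as a careful person would: the job done as asked, in the order asked, and still so for the second after the job is handed in, with the robot touching nothing.
It also fails if it takes over 72 s, if anything falls off the work surface, if the arm or the gripper's body presses on something with over 40 N, if the wrist force passes 120 N, or if a joint passes its speed limit or range.

## Working session

There is one attempt and no reset: what is moved stays moved. The work goes in short steps, Python scripts to look and compute and a tool call to move; the robot and the scene stay as the last step left them, time stands still between calls to the robot, and variables do not carry over. Pictures are saved under pics/ and viewed, about 8 in all and at most 12, crops included, and the job is handed in when it is done.

Besides the shell and the picture viewer there is one more tool, called after ">>>" by a JSON object that holds its "fn" and its "kwargs", one argument or row to a line. carry_out: Moves the arm, as the interface text tells. Its arguments: {"type":"object","properties":{"steps":{"type":"array","items":{"type":"array","items":{"type":"number"}}},"grip_force":{"type":"number"}},"required":["steps"]}

```bash
mkdir -p pics; cat > h.py <<'E'
import numpy as np,cv2
from workcell import env
def shot(n,f=None):
    c=env.read_camera(n)
    np.savez(f'cam_{n}.npz',**{k:c[k] for k in('color','K','R','t')})
    if f: cv2.imwrite(f'pics/{f}.png',c['color'][:,:,::-1])
    return c
def load(n): return dict(np.load(f'cam_{n}.npz'))
def ray(c,uv,z):
    uv=np.atleast_2d(uv).astype(float); d=np.c_[uv,np.ones(len(uv))]@np.linalg.inv(c['K']).T@c['R']
    o=-c['R'].T@c['t']; s=(z-o[2])/d[:,2]; return o+s[:,None]*d
def proj(c,X):
    p=np.atleast_2d(X)@c['R'].T+c['t']; p=p@c['K'].T; return p[:,:2]/p[:,2:]
E
python3 - <<'E'
from h import *
a=shot('scene','scene0');b=shot('side','side0');w=shot('wrist','wrist0')
for c in(a,b,w): print((-c['R'].T@c['t']).round(3),c['R'][2].round(2))
print(env.get_state())
E
```

```text
[1.048 0.953 1.017] [-0.38 -0.65 -0.66]
[ 0.401 -0.862  0.74 ] [ 0.08  0.78 -0.62]
[0.123 0.567 0.373] [ 0.25 -0.09 -0.96]
{'clock': 0.15, 'joint_pos': array([ 1.10240163e+00,  3.13828349e-01,  4.52548916e-02,  1.30358861e+00,
       -2.62418858e-05,  1.43122405e+00]), 'qvel': array([-1.04638965e-03, -1.26940414e-03,  3.08359599e-03, -1.18055593e-03,
       -2.54696506e-05, -1.03215263e-04]), 'tau': array([ 2.41301830e-03, -4.81065667e+01,  2.98814893e+01,  1.39246340e-02,
       -9.95190021e-05,  3.75117153e-06]), 'tcp_pos': array([0.18552761, 0.5438817 , 0.24961955]), 'orientation': array([ 3.27821871e-04,  8.13304411e-01,  5.81838009e-01, -5.99181127e-04]), 'wrist_force': array([ 0.79132138, -0.08364116, -0.67229502]), 'ft_torque': array([-0.0066562 , -0.01565828, -0.05817472]), 'finger_gap': 0.08559955432931922}
```

View pics/scene0.png

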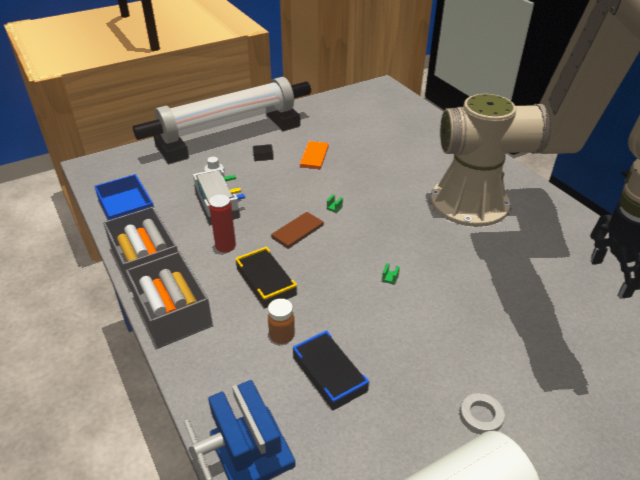

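View pics/side0.png

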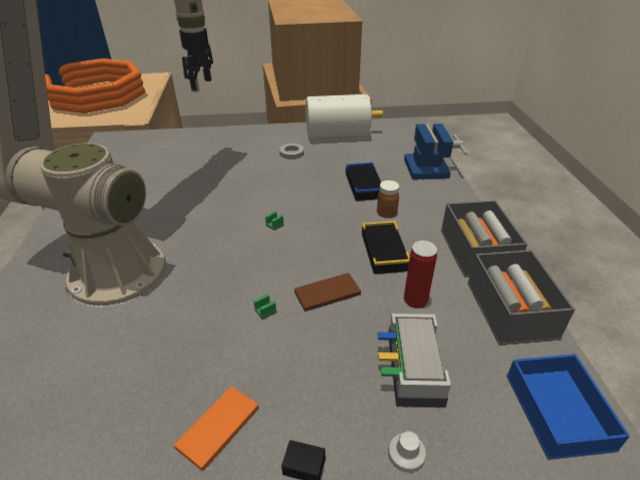

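The side view shows the magazine at about (417,357), with its tabs at blue (387,336), yellow (388,356) and green (390,371). The yellow stand is at (384,246), the blue stand at (363,180), the jar at (388,198) and the can at (419,275). In the scene view the magazine is at (215,190), partly behind the can.

Lookalikes:
- **Yellow tab:** the yellow rods in the bins at scene (127,247), the yellow lips at (265,275), and the orange plate at (315,155).
- **Blue tab:** the blue tray at (123,197) and the vise at (245,430).
- **Weight:** the brown plate at (297,230) and the orange plate.

I choose the three tabs on the magazine and will check them in a close crop.

```bash
cat > m.py <<'E'
from h import *
def cmask(c,col,box):
    hsv=cv2.cvtColor(c['color'],cv2.COLOR_RGB2HSV)
    lo,hi={'y':((20,120,90),(32,255,255)),'b':((100,130,70),(125,255,255)),'g':((50,110,60),(85,255,255))}[col]
    m=cv2.inRange(hsv,lo,hi); x0,y0,x1,y1=box; k=np.zeros_like(m); k[y0:y1,x0:x1]=m[y0:y1,x0:x1]; return k
def pts(c,col,box,z):
    v,u=np.nonzero(cmask(c,col,box)); return ray(c,np.c_[u,v],z)[:,:2],np.c_[u,v]
E
python3 - <<'E'
from m import *
S=load('scene');D=load('side')
boxes={'yl':('y',.036,(230,240,305,310),(355,215,412,278)),'bl':('b',.036,(285,325,375,410),(340,158,388,202)),
'yt':('y',.038,(222,180,250,200),(370,346,402,364)),'bt':('b',.046,(222,185,250,205),(370,328,402,344)),'gt':('g',.054,(222,170,250,185),(370,362,402,380))}
for k,(col,z,bs,bd) in boxes.items():
  for n,c,b in(('scene',S,bs),('side',D,bd)):
    p,uv=pts(c,col,b,z); r=cv2.minAreaRect((p*1000).astype(np.float32))
    print(k,n,len(p),uv.min(0),uv.max(0),np.round(r[0],1),np.round(r[1],1),round(r[2],1))
a=cv2.resize(S['color'][140:300,180:310],None,fx=3,fy=3,interpolation=2)
b=cv2.resize(D['color'][300:420,350:460],None,fx=4,fy=4,interpolation=2)
im=np.hstack([a[:480],b[:480,:400]]);cv2.imwrite('pics/crop1.png',im[:,:,::-1])
E
```

```text
yl scene 336 [235 247] [296 299] [647.5   5.4] [ 89.8 163.1] 0.6
yl side 226 [362 221] [408 263] [648.6  -1.1] [ 87.  161.5] 0.4
bl scene 412 [293 331] [368 401] [653.9 317.7] [ 87.9 160.7] 2.3
bl side 109 [346 163] [378 191] [654.3 310.1] [ 84.5 160.2] 1.6
yt scene 49 [230 188] [240 193] [ 576.2 -331.8] [22.5 28.9] 79.4
yt side 188 [378 346] [399 363] [ 581.4 -336.7] [38.7 38. ] 79.9
bt scene 28 [237 194] [243 198] [ 579.3 -289.6] [18.9 16.5] 65.5
bt side 131 [378 332] [396 339] [ 586.7 -299.9] [17.1 35.4] 83.8
gt scene 40 [224 175] [234 179] [ 572.5 -377.1] [17.6 30.4] 80.1
gt side 158 [381 362] [401 375] [ 577.8 -384.3] [43.1 22.7] 13.7
```

View pics/crop1.png

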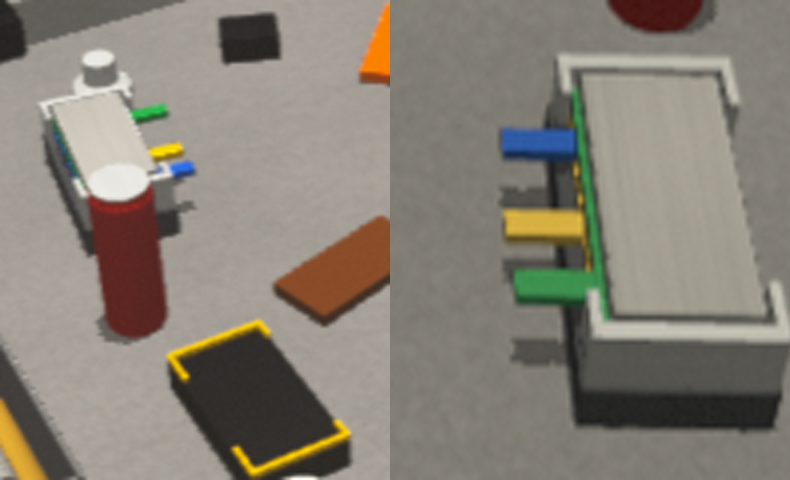

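```bash
cat > g.py <<'E'
from h import *
from scipy.spatial.transform import Rotation as Ro
def go(p,head=None):
    """print turn (tool rotvec) to tool-down with x-heading `head` deg, then shift in that frame from measured pose"""
    s=env.get_state(); R=Ro.from_quat(s['orientation'],scalar_first=True)
    h0=np.degrees(np.arctan2(*R.as_matrix()[[1,0],0]))
    h=np.radians(h0 if head is None else head)
    T=Ro.from_matrix(np.c_[[np.cos(h),np.sin(h),0],[np.sin(h),-np.cos(h),0],[0,0,-1]])
    print('t',round(s['clock'],2),'tcp',s['tcp_pos'].round(4),'head',round(h0,2),'gap',round(s['finger_gap'],4),'F',s['wrist_force'].round(1))
    print(' turn',(R.inv()*T).as_rotvec().round(4),'shift',T.inv().apply(np.array(p)-s['tcp_pos']).round(4))
E
python3 - <<'E'
from g import *
go([.56,-.335,.23],84)
S=load('scene');D=load('side')
for n,c,b in(('scene',S,(200,190,245,255)),('side',D,(400,240,440,310))):
    h=cv2.cvtColor(c['color'],cv2.COLOR_RGB2HSV); m=((h[...,0]<8)|(h[...,0]>172))&(h[...,1]>130)
    v,u=np.nonzero(m); k=(u>b[0])&(u<b[2])&(v>b[1])&(v<b[3]);u,v=u[k],v[k]
    print(n,ray(c,[[u.mean(),v.max()]],0)*1000, 'mid z75',ray(c,[[u.mean(),v.mean()]],.075)*1000)
print(D['K'][0,0])
E
```

```text
t 0.15 tcp [0.1855 0.5439 0.2496] head 71.16 gap 0.0856 F [ 0.8 -0.1 -0.7]
 turn [-0.0003  0.0013 -0.2241] shift [-0.8349  0.4643  0.0196]
scene [[ 694.37746451 -152.07489884    0.        ]] mid z75 [[ 685.85294601 -152.13298534   75.        ]]
side [[ 685.37279069 -192.39491062    0.        ]] mid z75 [[ 677.70175733 -184.5109516    75.        ]]
459.9228790399686
```

>>> {"fn": "carry_out", "kwargs": {
  "steps": [
    [-0.3, 0, 0, 0, 0, 0, -0.112],
    [-0.3, 0, 0, 0, 0, 0, -0.112],
    [-0.3, -0.0464, 0.0258, 0, 0, 0, 0],
    [-0.3, -0.0464, 0.0258, 0, 0, 0, 0],
    [-0.3, -0.0464, 0.0258, 0, 0, 0, 0],
    [-0.3, -0.0464, 0.0258, 0, 0, 0, 0],
    [-0.3, -0.0464, 0.0258, 0, 0, 0, 0],
    [-0.3, -0.0464, 0.0258, 0, 0, 0, 0],
    [-0.3, -0.0464, 0.0258, 0, 0, 0, 0],
    [-0.3, -0.0464, 0.0258, 0, 0, 0, 0],
    [-0.3, -0.0464, 0.0258, 0, 0, 0, 0],
    [-0.3, -0.0464, 0.0258, 0, 0, 0, 0],
    [-0.3, -0.0464, 0.0258, 0, 0, 0, 0],
    [-0.3, -0.0464, 0.0258, 0, 0, 0, 0],
    [-0.3, -0.0464, 0.0258, 0, 0, 0, 0],
    [-0.3, -0.0464, 0.0258, 0, 0, 0, 0],
    [-0.3, -0.0464, 0.0258, 0, 0, 0, 0],
    [-0.3, -0.0464, 0.0258, 0, 0, 0, 0],
    [-0.3, -0.0464, 0.0258, 0.02, 0, 0, 0],
    [-0.3, -0.0464, 0.0258, 0, 0, 0, 0]
  ]
}}

```text
clock: 2.65
tcp_pos: [0.5599, -0.336, 0.2281]
orientation: [-0.002, 0.743, 0.669, -0.0]
wrist_force: [0.7, 0.6, 0.7]
finger_gap: 0.0301
```

>>> {"fn": "carry_out", "kwargs": {
  "steps": [
    [-0.3, 0, 0, 0, 0, 0, 0],
    [-0.3, 0, 0, 0, 0, 0, 0]
  ]
}}

```text
clock: 2.9
tcp_pos: [0.5597, -0.3346, 0.2295]
orientation: [-0.001, 0.743, 0.669, -0.0]
wrist_force: [-0.8, 0.1, 1.2]
finger_gap: 0.03
```

```bash
python3 - <<'E'
from g import *
shot('wrist','wrist1'); go([.578,-.335,.15])
E
```

```text
t 2.95 tcp [ 0.5598 -0.334   0.2302] head 84.02 gap 0.03 F [ 0.3  0.7 -0.6]
 turn [-0.0008 -0.0009  0.    ] shift [0.0009 0.0183 0.0802]
```

View pics/wrist1.png

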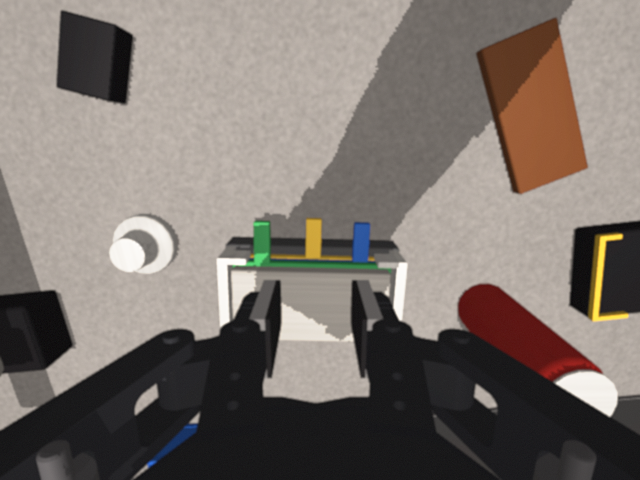

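The wrist view shows the tabs green (262,240), yellow (314,238) and blue (361,242), and the magazine front at row 262. The arrangement is as described. Next I measure.

```bash
python3 - <<'E'
from m import *
from g import go
W=load('wrist')
tips={}
for k,col,z,b in(('g','g',.054,(248,215,278,258)),('y','y',.038,(300,214,328,254)),('b','b',.046,(346,215,376,258))):
    p,uv=pts(W,col,b,z); r=cv2.minAreaRect((p*1000).astype(np.float32))
    P=p*1000; ed=[]
    # tip: topmost pixel rows ; centreline by row means
    rows=np.unique(uv[:,1]); cl=np.array([[P[uv[:,1]==v,0].mean(),(P[uv[:,1]==v,1].min()+P[uv[:,1]==v,1].max())/2,np.ptp(P[uv[:,1]==v,1])] for v in rows])
    f=np.polyfit(cl[2:-2,0],cl[2:-2,1],1)
    print(k,uv.min(0),uv.max(0),'rect',np.round(r[0],1),np.round(r[1],1),round(r[2],1),'slope deg',np.degrees(np.arctan(f[0])).round(2),'width',np.median(cl[:,2]).round(1),'tip',cl[0].round(1))
    tips[k]=np.array([cl[0,0],np.polyval(f,cl[0,0])])
d=tips['b']-tips['g'];print('yaw from tips',np.degrees(np.arctan2(-d[0],d[1])),np.linalg.norm(d), 'mid',(tips['b']+tips['g'])/2,tips['y'])
# steel front wall faces: white stop tops at z .066
for uv in ([[217,257],[407,263]],[[220,240],[400,240]]): print(ray(W,uv,.066).round(4)*1000)
E
```

```text
g [253 221] [270 257] rect [ 572.2 -381.3] [14.7 32.5] 82.1 slope deg -8.53 width 12.8 tip [ 556.1 -380.2    6.8]
y [305 218] [321 253] rect [ 577.9 -337.3] [14.7 32.8] 84.0 slope deg -7.81 width 13.5 tip [ 561.7 -335.1   11.6]
b [352 223] [369 257] rect [ 584.3 -295.5] [15.2 31.3] 84.0 slope deg -7.23 width 13.1 tip [ 568.8 -293.6   11.3]
yaw from tips -8.487932534638846 86.14316322889063 mid [ 562.43285198 -336.05382034] [ 561.66757985 -334.91348013]
[[ 580.4 -418.4   66. ]
 [ 602.5 -260.    66. ]]
[[ 566.1 -413.3   66. ]
 [ 581.7 -265.    66. ]]
```

```bash
python3 - <<'E'
from g import *
go([.5725,-.3365,.034],82)
E
```

```text
t 2.95 tcp [ 0.5598 -0.334   0.2302] head 84.02 gap 0.03 F [ 0.3  0.7 -0.6]
 turn [-0.0008 -0.0009  0.0353] shift [-0.0007  0.013   0.1962]
```

>>> {"fn": "carry_out", "kwargs": {
  "steps": [
    [-0.3, 0, 0, 0, 0, 0, 0.0353],
    [-0.3, -0.0007, 0.013, 0.04, 0, 0, 0],
    [-0.3, 0, 0, 0.04, 0, 0, 0],
    [-0.3, 0, 0, 0.03, 0, 0, 0],
    [-0.3, 0, 0, 0.03, 0, 0, 0],
    [-0.3, 0, 0, 0.02, 0, 0, 0],
    [-0.3, 0, 0, 0, 0, 0, 0],
    [-0.3, 0, 0, 0, 0, 0, 0]
  ]
}}

```text
clock: 3.95
tcp_pos: [0.5736, -0.3373, 0.0718]
orientation: [0.001, 0.755, 0.656, 0.0]
wrist_force: [-0.0, 0.3, -0.2]
finger_gap: 0.0296
```

```bash
python3 - <<'E'
from g import *
shot('wrist','wrist2'); go([.5725,-.3365,.034],82)
E
```

```text
t 4.0 tcp [ 0.5738 -0.3376  0.0721] head 81.98 gap 0.0299 F [-0.4  0.7  0.9]
 turn [ 0.0023  0.0013 -0.0003] shift [ 0.0009 -0.0015  0.0381]
```

View pics/wrist2.png

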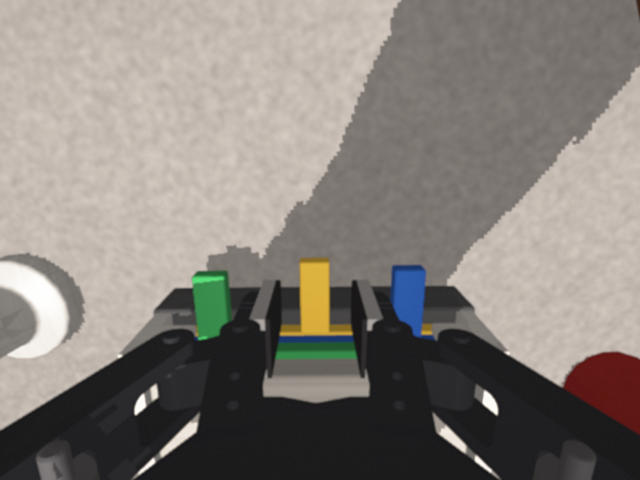

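The yellow tab sits centred at (315,295) between the fingers (inner faces at 277 and 357), and the neighbouring tabs are clear outside. I descend and pinch.

>>> {"fn": "carry_out", "kwargs": {
  "steps": [
    [-0.3, 0.0005, -0.001, 0.015, 0, 0, 0],
    [-0.3, 0, 0, 0.013, 0, 0, 0],
    [-0.3, 0, 0, 0.01, 0, 0, 0],
    [-0.3, 0, 0, 0, 0, 0, 0],
    [-1, 0, 0, 0, 0, 0, 0],
    [-1, 0, 0, 0, 0, 0, 0],
    [-1, 0, 0, 0, 0, 0, 0],
    [-1, 0, 0, 0, 0, 0, 0]
  ],
  "grip_force": 70
}}

```text
clock: 5.0
tcp_pos: [0.5721, -0.337, 0.0324]
orientation: [0.0, 0.755, 0.656, -0.0]
wrist_force: [-0.5, -1.3, -1.3]
finger_gap: 0.0121
```

```bash
python3 - <<'E'
from g import *
go([.5725,-.3365,.034],82)
E
```

```text
t 5.0 tcp [ 0.5721 -0.337   0.0324] head 81.97 gap 0.0121 F [-0.5 -1.3 -1.3]
 turn [ 0.0002  0.0002 -0.0006] shift [ 0.0005  0.0003 -0.0016]
```

>>> {"fn": "carry_out", "kwargs": {
  "steps": [
    [-1, 0, -0.006, 0, 0, 0, 0],
    [-1, 0, -0.01, 0, 0, 0, 0],
    [-1, 0, -0.01, 0, 0, 0, 0],
    [-1, 0, -0.01, 0, 0, 0, 0],
    [-1, 0, -0.012, 0, 0, 0, 0],
    [-1, 0, -0.012, 0, 0, 0, 0],
    [-1, 0, -0.012, 0, 0, 0, 0],
    [-1, 0, -0.012, 0, 0, 0, 0],
    [-1, 0, -0.012, 0, 0, 0, 0],
    [-1, 0, -0.012, 0, 0, 0, 0],
    [-1, 0, -0.011, 0, 0, 0, 0],
    [-1, 0, 0, 0, 0, 0, 0],
    [-1, 0, 0, 0, 0, 0, 0]
  ]
}}

```text
clock: 6.62
tcp_pos: [0.4545, -0.3205, 0.0325]
orientation: [0.0, 0.755, 0.656, 0.0]
wrist_force: [0.7, -0.0, -1.2]
finger_gap: 0.0124
```

```bash
python3 - <<'E'
from g import *
go([.5725,-.3365,.034],82)
w=shot('wrist');d=shot('side')
im=np.hstack([cv2.resize(w['color'],(480,360)),cv2.resize(d['color'][290:410,300:450],(450,360),interpolation=2)[:, :320]])
cv2.imwrite('pics/pull1.png',im[:,:,::-1])
E
```

```text
t 6.62 tcp [ 0.4545 -0.3205  0.0325] head 81.97 gap 0.0124 F [ 0.7 -0.  -1.2]
 turn [ 0.0007  0.0003 -0.0005] shift [ 0.0006  0.1191 -0.0015]
```

View pics/pull1.png

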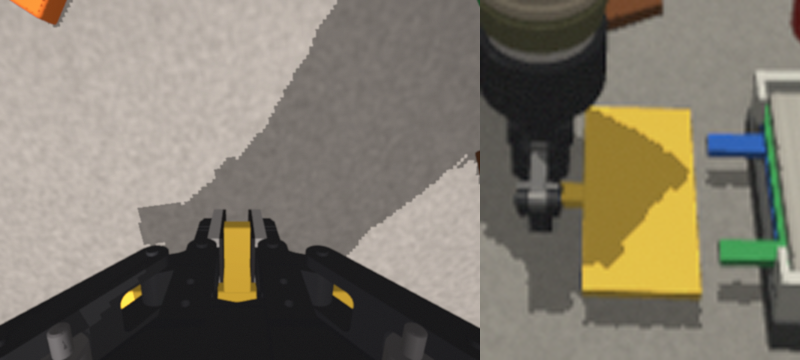

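The wrist and side views show the yellow plate fully out (its rear edge about 10 mm clear of the tabs), and the blue and green stack dropped and still in the magazine. I lift and carry.

```bash
python3 - <<'E'
from m import *
from g import *
# camera-in-tool from current frame, reuse for wrist1
W=load('wrist'); s=env.get_state()
Rt=Ro.from_quat(s['orientation'],scalar_first=True).as_matrix(); p=s['tcp_pos']
Rct=W['R']@Rt; tct=W['R']@p+W['t']
s1R=Ro.from_quat([-.001,.743,.669,0],scalar_first=True).as_matrix()
h=np.radians(84.02); s1R=np.c_[[np.cos(h),np.sin(h),0],[np.sin(h),-np.cos(h),0],[0,0,-1]]; p1=np.array([.5598,-.334,.2302])
R1=Rct@s1R.T; t1=tct-R1@p1
W1=dict(color=cv2.imread('pics/wrist1.png')[:,:,::-1].copy(),K=W['K'],R=R1,t=t1)
P,uv=pts(W1,'y',(585,225,640,325),.036)
r=cv2.minAreaRect((P*1000).astype(np.float32));print(len(P),uv.min(0),uv.max(0),np.round(r,1) if 0 else r)
go([.47,.002,.13],90.5)
E
```

```text
1287 [588 233] [627 320] ((648.6276245117188, -61.39332580566406), (88.49346160888672, 37.76961135864258), 1.2203503847122192)
t 6.72 tcp [ 0.4547 -0.3205  0.0324] head 81.99 gap 0.0119 F [ 0.5 -0.5 -1. ]
 turn [ 0.0006  0.0003 -0.1486] shift [ 0.3223  0.0181 -0.0976]
```

>>> {"fn": "carry_out", "kwargs": {
  "steps": [
    [-1, 0, -0.01, 0, 0, 0, 0],
    [-1, 0, -0.01, -0.01, 0, 0, 0],
    [-1, 0, 0, -0.02, 0, 0, 0],
    [-1, 0, 0, -0.025, 0, 0, 0],
    [-1, 0, 0, -0.025, 0, 0, 0],
    [-1, 0, 0, -0.018, 0, 0, 0],
    [-1, 0, 0, 0, 0, 0, 0]
  ]
}}

```text
clock: 7.6
tcp_pos: [0.4348, -0.3182, 0.1323]
orientation: [0.002, 0.755, 0.656, 0.0]
wrist_force: [0.2, -0.6, 0.0]
finger_gap: 0.0128
```

```bash
python3 - <<'E'
from g import *
go([.47,.002,.13],90.5)
E
```

```text
t 7.6 tcp [ 0.4348 -0.3182  0.1323] head 81.96 gap 0.0128 F [ 0.2 -0.6  0. ]
 turn [ 0.0027  0.0023 -0.149 ] shift [0.3199 0.038  0.0023]
```

>>> {"fn": "carry_out", "kwargs": {
  "steps": [
    [-1, 0, 0, 0, 0, 0, -0.075],
    [-1, 0, 0, 0, 0, 0, -0.075],
    [-1, 0.03, 0.003, 0, 0, 0, 0],
    [-1, 0.045, 0.006, 0, 0, 0, 0],
    [-1, 0.05, 0.006, 0, 0, 0, 0],
    [-1, 0.05, 0.006, 0, 0, 0, 0],
    [-1, 0.05, 0.006, 0, 0, 0, 0],
    [-1, 0.05, 0.006, 0, 0, 0, 0],
    [-1, 0.03, 0.005, 0, 0, 0, 0],
    [-1, 0.015, 0.02, 0, 0, 0, 0],
    [-1, 0, 0.03, 0.01, 0, 0, 0],
    [-1, 0, 0.03, 0.02, 0, 0, 0],
    [-1, 0, 0.025, 0.02, 0, 0, 0],
    [-1, 0, 0.013, 0.015, 0, 0, 0],
    [-1, 0, 0, 0, 0, 0, 0],
    [-1, 0, 0, 0, 0, 0, 0]
  ]
}}

```text
clock: 9.6
tcp_pos: [0.5862, 0.0041, 0.0655]
orientation: [-0.0, 0.704, 0.711, -0.0]
wrist_force: [1.0, -0.8, -1.0]
finger_gap: 0.0127
```

```bash
python3 - <<'E'
from g import *
go([.5883,.002,.0324],90.6)
a=shot('scene');d=shot('side')
im=np.hstack([cv2.resize(a['color'][220:320,210:310],(400,400),interpolation=2),cv2.resize(d['color'][200:290,330:420],(400,400),interpolation=2)])
cv2.imwrite('pics/hov1.png',im[:,:,::-1])
E
```

```text
t 9.6 tcp [0.5862 0.0041 0.0655] head 90.56 gap 0.0127 F [ 1.  -0.8 -1. ]
 turn [-0.0011 -0.0002 -0.0007] shift [-0.0021  0.0021  0.0331]
```

View pics/hov1.png

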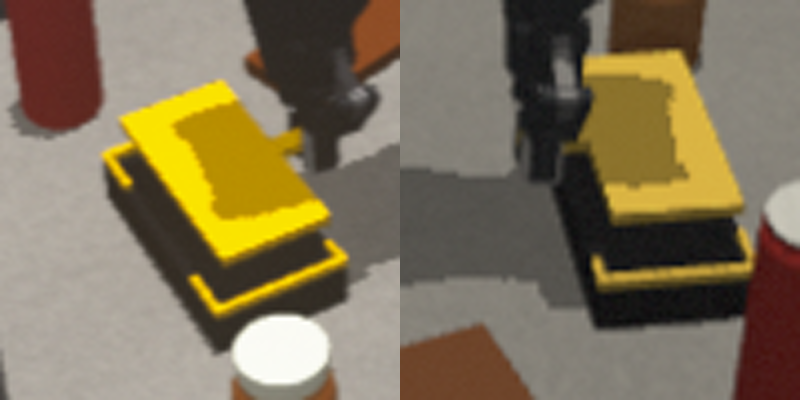

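```bash
python3 - <<'E'
from g import *
S=load('scene');D=load('side')
for z in(.071,):
  print('scene: rear-right(-y), front-right, front-left, rear-left'); print((ray(S,[[240,250],[265.5,240.5],[292.5,273.8],[266,284]],z)*1000).round(1))
  print('side: front-right,rear-right,rear-left');print((ray(D,[[377.3,248.4],[407.2,246.8],[393.5,211.7]],z)*1000).round(1))
print('lips outer scene: rr,rl,fl');print((ray(S,[[236,258.5],[263.5,298.5],[296.5,282.5]],.036)*1000).round(1))
print('lips side: fr,rr');print((ray(D,[[330+195/4.44,200+277/4.44],[330+353/4.44,200+265/4.44]],.036)*1000).round(1))
E
```

```text
scene: rear-right(-y), front-right, front-left, rear-left
[[681.5 -57.5  71. ]
 [612.7 -58.4  71. ]
 [610.5  78.3  71. ]
 [678.2  77.7  71. ]]
side: front-right,rear-right,rear-left
[[613.3 -68.7  71. ]
 [682.6 -70.5  71. ]
 [683.6  70.7  71. ]]
lips outer scene: rr,rl,fl
[[689.5 -71.1  36. ]
 [690.1  84.5  36. ]
 [600.   76.6  36. ]]
lips side: fr,rr
[[606.3 -76.5  36. ]
 [690.7 -76.2  36. ]]
```

>>> {"fn": "carry_out", "kwargs": {
  "steps": [
    [-1, -0.0015, 0.001, 0.01, 0, 0, 0],
    [-1, 0, 0, 0.01, 0, 0, 0],
    [-1, 0, 0, 0.005, 0, 0, 0],
    [-1, 0, 0, 0.003, 0, 0, 0],
    [-1, 0, 0, 0.002, 0, 0, 0],
    [-1, 0, 0, 0.001, 0, 0, 0],
    [-1, 0, 0, 0, 0, 0, 0]
  ]
}}

```text
clock: 10.58
tcp_pos: [0.5883, 0.0026, 0.0344]
orientation: [0.0, 0.704, 0.711, 0.0]
wrist_force: [-0.5, 0.2, -1.7]
finger_gap: 0.0122
```

```bash
python3 - <<'E'
from g import *
go([.5872,.0026,.0324],90.6)
a=shot('scene');d=shot('side')
im=np.hstack([cv2.resize(a['color'][220:320,210:310],(400,400),interpolation=2),cv2.resize(d['color'][200:290,330:420],(400,400),interpolation=2)])
cv2.imwrite('pics/low1.png',im[:,:,::-1])
E
```

```text
t 10.57 tcp [0.5883 0.0026 0.0344] head 90.57 gap 0.0122 F [-0.5  0.2 -1.7]
 turn [ 0.0002 -0.0001 -0.0006] shift [-0.     -0.0011  0.002 ]
```

View pics/low1.png

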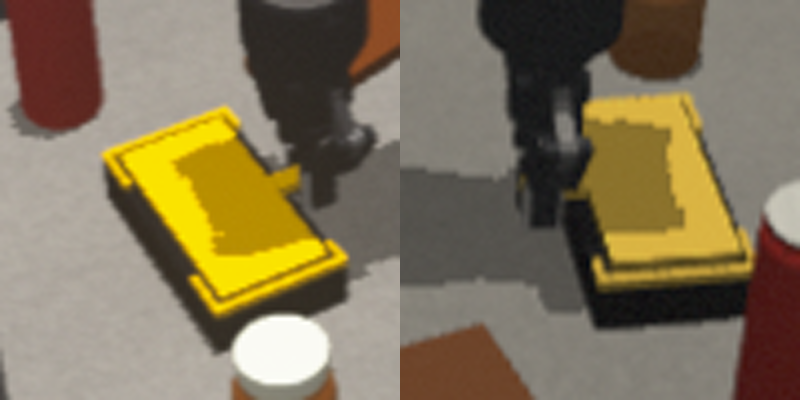

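Both views show the plate inside the lips, with a dark gap all round, about 2 mm over the seat and no contact force. I lower the last 2 mm, release and rise.

>>> {"fn": "carry_out", "kwargs": {
  "steps": [
    [-1, 0, 0, 0.001, 0, 0, 0],
    [-1, 0, 0, 0.001, 0, 0, 0],
    [-1, 0, 0, 0.0006, 0, 0, 0],
    [-1, 0, 0, 0, 0, 0, 0]
  ]
}}

```text
clock: 11.18
tcp_pos: [0.5883, 0.0026, 0.0322]
orientation: [0.0, 0.704, 0.711, 0.0]
wrist_force: [-1.3, 0.5, 4.3]
finger_gap: 0.0124
```

>>> {"fn": "carry_out", "kwargs": {
  "steps": [
    [-0.3, 0, 0, 0, 0, 0, 0],
    [-0.3, 0, 0, 0, 0, 0, 0],
    [-0.3, 0, 0, 0, 0, 0, 0],
    [-0.3, 0, 0, -0.01, 0, 0, 0],
    [-0.3, 0, 0, -0.03, 0, 0, 0],
    [-0.3, 0, 0, -0.05, 0, 0, 0],
    [-0.3, 0, 0, -0.06, 0, 0, 0],
    [-0.3, 0, 0, -0.04, 0, 0, 0],
    [-0.3, 0, 0, 0, 0, 0, 0]
  ]
}}

```text
clock: 12.3
tcp_pos: [0.5906, 0.0024, 0.2268]
orientation: [0.003, 0.704, 0.711, 0.003]
wrist_force: [-0.1, -0.3, -1.1]
finger_gap: 0.0299
```

```bash
python3 - <<'E'
from m import *
from g import *
W=shot('wrist','wrist3')
# pinch of blue tab expected after 8 mm drop: 44 mm to +y of yellow pinch
a=np.radians(-8.0); print(np.array([572.3,-336.8])+44*np.array([-np.sin(a),np.cos(a)]))
go([.52,.15,.25],90)
for b in((480,0,640,480),):
    P,uv=pts(W,'b',b,.036); print(len(P),uv.min(0) if len(P) else 0,uv.max(0) if len(P) else 0)
P,uv=pts(W,'y',(150,100,480,480),.038); r=cv2.minAreaRect((P*1000).astype(np.float32)); print(r,uv.min(0),uv.max(0))
E
```

```text
[ 578.42361644 -293.22820498]
t 12.35 tcp [0.5894 0.0025 0.2242] head 90.57 gap 0.0302 F [ 0.3  0.1 -0.4]
 turn [0.0047 0.0005 0.01  ] shift [ 0.1475 -0.0694 -0.0258]
1766 [554 240] [639 434]
((633.321533203125, 2.3027725219726562), (110.81526184082031, 157.990478515625), 1.8135254383087158) [227 200] [401 316]
```

View pics/wrist3.png

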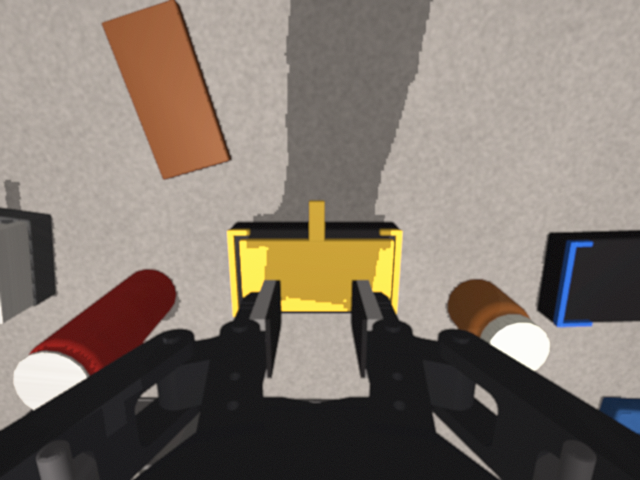

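The yellow plate is seated within its lips with the tab out at the front (316,220). The blue stand is at the right, (600,280). I take a look from over the blue stand.

>>> {"fn": "carry_out", "kwargs": {
  "steps": [
    [-0.3, 0.03, 0, 0, 0, 0, 0],
    [-0.3, 0.05, 0, 0, 0, 0, 0],
    [-0.3, 0.06, 0, 0, 0, 0, 0],
    [-0.3, 0.06, 0, 0, 0, 0, 0],
    [-0.3, 0.06, 0, 0, 0, 0, 0],
    [-0.3, 0.04, 0, 0, 0, 0, 0],
    [-0.3, 0.01, 0, 0, 0, 0, 0],
    [-0.3, 0, 0, 0, 0, 0, 0],
    [-0.3, 0, 0, 0, 0, 0, 0],
    [-0.3, 0, 0, 0, 0, 0, 0]
  ]
}}

```text
clock: 13.6
tcp_pos: [0.5855, 0.3111, 0.2218]
orientation: [0.0, 0.704, 0.71, -0.0]
wrist_force: [0.2, -0.4, -1.4]
finger_gap: 0.03
```

```bash
python3 - <<'E'
from m import *
from g import *
W=shot('wrist','wrist4'); go([.57,-.29,.22],82)
m=cmask(W,'b',(100,100,540,330)); v,u=np.nonzero(m); print(u.min(),u.max(),v.min(),v.max())
P=ray(W,np.c_[u,v],.036)[:,:2]*1000
print(cv2.minAreaRect(P.astype(np.float32)))
# lip pixel corners (hull extreme)
for n,d in(('FL-y',(-1,-1)),('F+y',(1,-1)),('R-y',(-1,1)),('R+y',(1,1))):
    i=np.argmax(u*d[0]+v*d[1]); print(n,u[i],v[i],P[i].round(1))
# inner edges of the side lips at mid rows
for r in range(235,285,10):
    x=u[v==r]; print(r,x[x<320].min() if (x<320).any() else 0,x[x<320].max() if (x<320).any() else 0,x[x>320].min() if (x>320).any() else 0,x[x>320].max() if (x>320).any() else 0)
E
```

```text
t 13.65 tcp [0.5855 0.3112 0.2219] head 90.46 gap 0.0296 F [-0.1 -0.   0.2]
 turn [1.000e-04 0.000e+00 1.476e-01] shift [-0.5975  0.0683  0.0019]
231 405 241 322
((650.0172729492188, 316.0216979980469), (80.78072357177734, 156.94326782226562), 2.3638617992401123)
FL-y 232 247 [613.9 237.5]
F+y 404 242 [607.9 391.5]
R-y 237 309 [674.9 239. ]
R+y 402 322 [687.2 395.4]
235 0 0 0 0
245 0 0 383 405
255 232 237 399 405
265 233 238 399 404
275 234 239 398 404
```

View pics/wrist4.png

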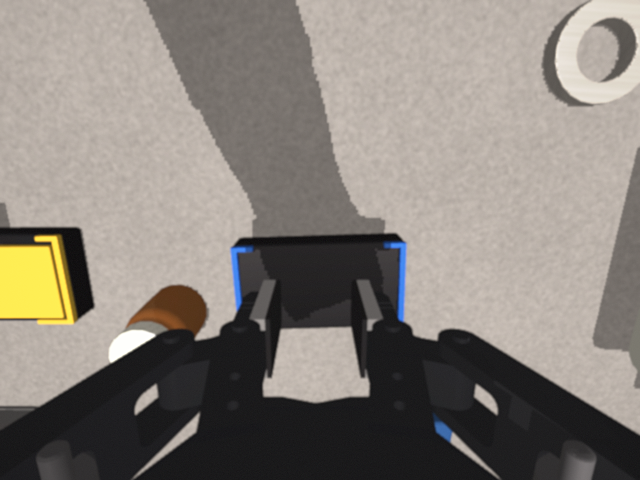

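The blue stand is seen from above, with lips from (231,241) to (405,322). Its width comes out at 157 mm against the 158 mm given, yaw about 2.2°, centre about (655,316) mm. Now I go back to the magazine for blue.

>>> {"fn": "carry_out", "kwargs": {
  "steps": [
    [-0.3, 0, 0, 0, 0, 0, 0.0738],
    [-0.3, 0, 0, 0, 0, 0, 0.0738],
    [-0.3, -0.03, 0.003, 0, 0, 0, 0],
    [-0.3, -0.05, 0.005, 0, 0, 0, 0],
    [-0.3, -0.055, 0.006, 0, 0, 0, 0],
    [-0.3, -0.055, 0.006, 0, 0, 0, 0],
    [-0.3, -0.055, 0.006, 0, 0, 0, 0],
    [-0.3, -0.055, 0.006, 0, 0, 0, 0],
    [-0.3, -0.055, 0.006, 0, 0, 0, 0],
    [-0.3, -0.055, 0.006, 0, 0, 0, 0],
    [-0.3, -0.055, 0.006, 0, 0, 0, 0],
    [-0.3, -0.055, 0.006, 0, 0, 0, 0],
    [-0.3, -0.055, 0.006, 0, 0, 0, 0],
    [-0.3, -0.0225, 0.006, 0, 0, 0, 0],
    [-0.3, 0, 0, 0, 0, 0, 0],
    [-0.3, 0, 0, 0, 0, 0, 0],
    [-0.3, 0, 0, 0, 0, 0, 0]
  ]
}}

```text
clock: 15.78
tcp_pos: [0.5705, -0.2873, 0.222]
orientation: [-0.0, 0.754, 0.657, 0.0]
wrist_force: [0.4, 1.0, 0.4]
finger_gap: 0.0298
```

```bash
python3 - <<'E'
from m import *
from g import *
W=shot('wrist','wrist5'); go([.5784,-.2932,.034],82)
for k,col,z in(('b','b',.038),('g','g',.046)):
    m=cmask(W,col,(200,180,480,262)); n,l,st,ce=cv2.connectedComponentsWithStats(m)
    for i in range(1,n):
        if st[i,4]<100: continue
        v,u=np.nonzero(l==i); P=ray(W,np.c_[u,v],z)[:,:2]*1000; r=cv2.minAreaRect(P.astype(np.float32)); print(k,st[i],np.round(r[0],1),np.round(r[1],1),round(r[2],1))
        t=[ [P[v==q,0].mean().round(1),((P[v==q,1].min()+P[v==q,1].max())/2).round(1)] for q in(v.min(),v.min()+10,v.min()+20)]; print(t)
E
```

```text
t 15.82 tcp [ 0.5706 -0.2873  0.222 ] head 82.19 gap 0.03 F [ 0.1 -0.3 -0.1]
 turn [ 0.0002 -0.0001  0.0034] shift [-0.0047  0.0085  0.188 ]
b [219 213 103  42 901] [ 580.1 -328.9] [91.4 36.8] 83.4
[[np.float64(566.0), np.float64(-291.6)], [np.float64(574.8), np.float64(-293.3)], [np.float64(583.8), np.float64(-294.1)]]
g [ 200  216  122   46 1378] [ 581.3 -336.3] [106.2  40.3] 82.2
[[np.float64(555.4), np.float64(-376.9)], [np.float64(564.0), np.float64(-378.4)], [np.float64(572.7), np.float64(-379.8)]]
```

>>> {"fn": "carry_out", "kwargs": {
  "steps": [
    [-0.3, -0.0048, 0.0075, 0.03, 0, 0, 0.0034],
    [-0.3, 0, 0, 0.04, 0, 0, 0],
    [-0.3, 0, 0, 0.04, 0, 0, 0],
    [-0.3, 0, 0, 0.03, 0, 0, 0],
    [-0.3, 0, 0, 0.01, 0, 0, 0],
    [-0.3, 0, 0, 0, 0, 0, 0],
    [-0.3, 0, 0, 0, 0, 0, 0]
  ]
}}

```text
clock: 16.7
tcp_pos: [0.5784, -0.2948, 0.0735]
orientation: [0.001, 0.755, 0.656, 0.0]
wrist_force: [-0.1, 0.2, -0.8]
finger_gap: 0.03
```

```bash
python3 - <<'E'
from g import *
w=shot('wrist','wrist6'); go([.5775,-.2932,.033],82)
E
```

```text
t 16.75 tcp [ 0.5784 -0.2949  0.0735] head 81.93 gap 0.0299 F [-0.6  0.6  0. ]
 turn [ 0.0028  0.0013 -0.0012] shift [ 0.0015 -0.0011  0.0405]
```

View pics/wrist6.png

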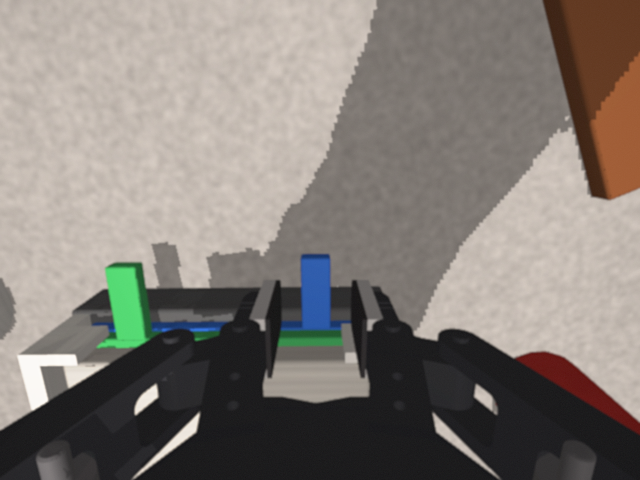

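The blue tab at (316,290) is centred between the fingers, and green is clear at (127,300). I pinch about 2 mm further out, for clearance to the stop.

>>> {"fn": "carry_out", "kwargs": {
  "steps": [
    [-0.4, 0, -0.003, 0.01, 0, 0, 0],
    [-0.4, 0, 0, 0.01, 0, 0, 0],
    [-0.4, 0, 0, 0.01, 0, 0, 0],
    [-0.4, 0, 0, 0.008, 0, 0, 0],
    [-0.4, 0, 0, 0.001, 0, 0, 0],
    [-0.4, 0, 0, 0, 0, 0, 0]
  ]
}}

```text
clock: 17.5
tcp_pos: [0.5744, -0.294, 0.0326]
orientation: [-0.0, 0.755, 0.656, 0.0]
wrist_force: [0.2, 0.2, 0.6]
finger_gap: 0.0257
```

>>> {"fn": "carry_out", "kwargs": {
  "steps": [
    [-1, 0, 0, 0, 0, 0, 0],
    [-1, 0, 0, 0, 0, 0, 0],
    [-1, 0, 0, 0, 0, 0, 0],
    [-1, 0, 0, 0, 0, 0, 0]
  ],
  "grip_force": 70
}}

```text
clock: 18.0
tcp_pos: [0.5747, -0.2942, 0.0332]
orientation: [0.0, 0.755, 0.656, 0.0]
wrist_force: [-0.6, -0.3, 2.7]
finger_gap: 0.0123
```

```bash
python3 - <<'E'
from g import *
go([.576,-.2932,.033],82)
E
```

```text
t 18.0 tcp [ 0.5747 -0.2942  0.0332] head 81.92 gap 0.0123 F [-0.6 -0.3  2.7]
 turn [ 0.001   0.0004 -0.0014] shift [0.0011 0.0012 0.0002]
```

>>> {"fn": "carry_out", "kwargs": {
  "steps": [
    [-1, 0, -0.005, 0, 0, 0, 0],
    [-1, 0, -0.008, 0, 0, 0, 0],
    [-1, 0, -0.008, 0, 0, 0, 0],
    [-1, 0, -0.008, 0, 0, 0, 0],
    [-1, 0, -0.009, 0, 0, 0, 0],
    [-1, 0, -0.009, 0, 0, 0, 0],
    [-1, 0, -0.009, 0, 0, 0, 0],
    [-1, 0, -0.009, 0, 0, 0, 0],
    [-1, 0, -0.009, 0, 0, 0, 0],
    [-1, 0, -0.009, 0, 0, 0, 0],
    [-1, 0, -0.009, 0, 0, 0, 0],
    [-1, 0, -0.009, 0, 0, 0, 0],
    [-1, 0, -0.009, 0, 0, 0, 0],
    [-1, 0, -0.009, 0, 0, 0, 0],
    [-1, 0, 0, 0, 0, 0, 0],
    [-1, 0, 0, 0, 0, 0, 0]
  ]
}}

```text
clock: 20.0
tcp_pos: [0.4568, -0.2775, 0.0329]
orientation: [0.0, 0.755, 0.655, 0.0]
wrist_force: [-0.4, -0.9, -1.0]
finger_gap: 0.0125
```

```bash
python3 - <<'E'
from m import *
from g import *
go([.576,-.2932,.033],82)
d=shot('side');w=shot('wrist')
im=np.hstack([cv2.resize(w['color'],(440,330)),cv2.resize(d['color'][290:400,310:450],(420,330),interpolation=2)[:, :350]])
cv2.imwrite('pics/pull2.png',im[:,:,::-1])
P,uv=pts(d,'b',(300,300,380,400),.038); r=cv2.minAreaRect((P*1000).astype(np.float32)); print(r)
E
```

```text
t 20.0 tcp [ 0.4568 -0.2775  0.0329] head 81.91 gap 0.0125 F [-0.4 -0.9 -1. ]
 turn [ 0.0008  0.0004 -0.0016] shift [ 1.100e-03  1.202e-01 -1.000e-04]
((504.17913818359375, -331.93536376953125), (142.35862731933594, 84.1074447631836), 81.91291046142578)
```

View pics/pull2.png

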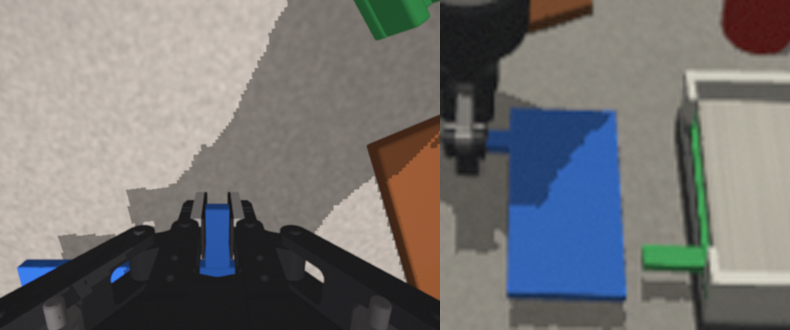

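The blue plate is out and square, and the green plate and weight have dropped and stayed in the magazine. That makes 12 pictures viewed, so I check numerically from here on.

>>> {"fn": "carry_out", "kwargs": {
  "steps": [
    [-1, 0, -0.01, 0, 0, 0, 0],
    [-1, 0, -0.01, -0.01, 0, 0, 0],
    [-1, 0, 0, -0.02, 0, 0, 0],
    [-1, 0, 0, -0.025, 0, 0, 0],
    [-1, 0, 0, -0.025, 0, 0, 0],
    [-1, 0, 0, -0.02, 0, 0, 0],
    [-1, 0, 0, 0, 0, 0, -0.06],
    [-1, 0, 0, 0, 0, 0, -0.06],
    [-1, 0, 0, 0, 0, 0, -0.059]
  ]
}}

```text
clock: 21.22
tcp_pos: [0.436, -0.2743, 0.1334]
orientation: [0.0, 0.693, 0.721, -0.0]
wrist_force: [0.2, -0.1, -0.6]
finger_gap: 0.0126
```

>>> {"fn": "carry_out", "kwargs": {
  "steps": [
    [-1, 0.025, 0.003, 0, 0, 0, 0],
    [-1, 0.04, 0.005, 0, 0, 0, 0],
    [-1, 0.05, 0.005, 0, 0, 0, 0],
    [-1, 0.05, 0.005, 0, 0, 0, 0],
    [-1, 0.05, 0.005, 0, 0, 0, 0],
    [-1, 0.05, 0.005, 0, 0, 0, 0],
    [-1, 0.05, 0.005, 0, 0, 0, 0],
    [-1, 0.05, 0.005, 0, 0, 0, 0],
    [-1, 0.05, 0.005, 0, 0, 0, 0],
    [-1, 0.05, 0.005, 0, 0, 0, 0],
    [-1, 0.05, 0.005, 0, 0, 0, 0],
    [-1, 0.05, 0.005, 0, 0, 0, 0],
    [-1, 0.04, 0.001, 0, 0, 0, 0],
    [-1, 0.02, 0, 0, 0, 0, 0],
    [-1, 0, 0, 0, 0, 0, 0],
    [-1, 0, 0, 0, 0, 0, 0]
  ]
}}

```text
clock: 23.22
tcp_pos: [0.4717, 0.3512, 0.1328]
orientation: [0.0, 0.694, 0.72, -0.0]
wrist_force: [-0.8, -0.0, -0.3]
finger_gap: 0.0124
```

```bash
python3 - <<'E'
from g import *
go([.593,.3575,.07],92.2)
E
```

```text
t 23.23 tcp [0.4717 0.3512 0.1328] head 92.12 gap 0.0124 F [-0.8 -0.  -0.3]
 turn [-0.0005  0.0007 -0.0014] shift [0.0017 0.1214 0.0628]
```

```bash
python3 - <<'E'
from m import *
from g import *
w=shot('wrist'); s=env.get_state(); z=s['tcp_pos'][2]+.0053
v,u=np.nonzero(cmask(w,'b',(285,240,345,400))); r0=v.min(); uc=u[v<r0+3].mean(); print('tip px',uc,r0)
p=ray(w,[[uc,r0]],z)[0]; print('tip - tcp mm',(p-s['tcp_pos'])*1000)
y=cv2.imread('pics/pull1.png')[:, :480,::-1]; y=cv2.resize(np.ascontiguousarray(y),(640,480)); c=dict(w,color=y); v,u=np.nonzero(cmask(c,'y',(285,240,345,400))); print('yellow tip px',u[v<v.min()+3].mean(),v.min(), (ray(w,[[uc,v.min()]],z)[0]-s['tcp_pos'])*1000)
for n,b in(('scene',(330,250,480,420)),('side',(280,120,420,260))):
    c=shot(n); m=cmask(c,'b',(200,100,640,440)) if n=='scene' else cmask(c,'b',(200,100,460,300))
    m=cv2.morphologyEx(m,cv2.MORPH_OPEN,np.ones((9,9))); k,l,st,ce=cv2.connectedComponentsWithStats(m)
    for i in range(1,k):
        if st[i,4]<400: continue
        v,u=np.nonzero(l==i); P=ray(c,np.c_[u,v],z)[:,:2]*1000; r=cv2.minAreaRect(P.astype(np.float32)); print(n,st[i],np.round(r[0],1),np.round(r[1],1),round(r[2],1))
a=np.radians(2.12);R=np.array([[np.cos(a),-np.sin(a)],[np.sin(a),np.cos(a)]]);print('predicted',s['tcp_pos'][:2]*1000+R@[61,-44])
E
```

```text
tip px 316.0612244897959 297
tip - tcp mm [-11.69691532   1.02950617   5.3       ]
yellow tip px 315.76056338028167 295 [-12.46992285   1.00011068   5.3       ]
scene [ 350  283   60   53 1808] [533.6 313.4] [ 79.4 142.6] 4.2
scene [241 383  39  57 997] [849.4 408.3] [129.7  29. ] 86.9
scene [ 211  394   39   46 1008] [901.2 394.4] [108.9  41.8] 89.9
side [313 137  27  25 577] [536.7 301.1] [ 68.2 146.7] 1.3
predicted [534.49924652 309.31697894]
```

>>> {"fn": "carry_out", "kwargs": {
  "steps": [
    [-1, 0.0016, 0.02, 0, 0, 0, -0.0014],
    [-1, 0, 0.03, 0.01, 0, 0, 0],
    [-1, 0, 0.03, 0.02, 0, 0, 0],
    [-1, 0, 0.025, 0.02, 0, 0, 0],
    [-1, 0, 0.0156, 0.018, 0, 0, 0],
    [-1, 0, 0, 0, 0, 0, 0],
    [-1, 0, 0, 0, 0, 0, 0]
  ]
}}

```text
clock: 24.25
tcp_pos: [0.5921, 0.3582, 0.0652]
orientation: [-0.0, 0.693, 0.721, -0.0]
wrist_force: [-0.3, -0.2, -0.8]
finger_gap: 0.0125
```

```bash
python3 - <<'E'
from m import *
from g import *
go([.5922,.3574,.0325],92.2); s=env.get_state(); z=s['tcp_pos'][2]+.0053
for n in('scene','side'):
    c=shot(n); m=cmask(c,'b',(270,280,400,430) if n=='scene' else (320,120,400,210))
    k,l,st,ce=cv2.connectedComponentsWithStats(m)
    for i in range(1,k):
        if st[i,4]>15: print(n,st[i],ce[i].round(1))
    mo=cv2.morphologyEx(m,cv2.MORPH_OPEN,np.ones((7,7)))
    v,u=np.nonzero(mo); P=ray(c,np.c_[u,v],z)[:,:2]*1000; r=cv2.minAreaRect(P.astype(np.float32)); print(n,'plate',np.round(r[0],1),np.round(r[1],1),round(r[2],1))
E
```

```text
t 24.25 tcp [0.5921 0.3582 0.0652] head 92.22 gap 0.0125 F [-0.3 -0.2 -0.8]
 turn [-0.0004 -0.      0.0003] shift [-0.0008  0.      0.0327]
scene [ 293  326   73   62 2170] [330.1 356.3]
scene [324 375  45  27 243] [346.2 390.1]
scene [270 414   9  16  79] [272.6 423.8]
scene plate [653.2 320.9] [ 81.3 143. ] 3.4
side [347 154  36  26 618] [365.2 166.5]
side [355 187  24   5  63] [365.3 189.4]
side plate [656.1 310.2] [ 69.7 145.8] 2.0
```

>>> {"fn": "carry_out", "kwargs": {
  "steps": [
    [-1, -0.0008, 0, 0.01, 0, 0, 0],
    [-1, 0, 0, 0.01, 0, 0, 0],
    [-1, 0, 0, 0.005, 0, 0, 0],
    [-1, 0, 0, 0.003, 0, 0, 0],
    [-1, 0, 0, 0.002, 0, 0, 0],
    [-1, 0, 0, 0.001, 0, 0, 0],
    [-1, 0, 0, 0, 0, 0, 0]
  ]
}}

```text
clock: 25.22
tcp_pos: [0.5926, 0.358, 0.0339]
orientation: [0.0, 0.693, 0.721, 0.0]
wrist_force: [0.4, -0.6, -1.4]
finger_gap: 0.0123
```

```bash
python3 - <<'E'
from m import *
from g import *
go([.5922,.3574,.0325],92.2); s=env.get_state(); z=s['tcp_pos'][2]+.0053
for n in('scene','side'):
    c=shot(n,n+'_low2'); h=cv2.cvtColor(c['color'],cv2.COLOR_RGB2HSV)
    m=cmask(c,'b',(285,320,375,412) if n=='scene' else (335,150,392,205))
    v,u=np.nonzero(m); print(n,u.min(),u.max(),v.min(),v.max(),m.sum()//255)
# scene: text map of brightness in blue along the plate rim
c=load('scene'); h=cv2.cvtColor(c['color'],cv2.COLOR_RGB2HSV)[...,2]
def prof(q0,q1,zz,n=26):
    X=np.linspace(q0,q1,n); X=np.c_[X,np.full(n,zz)]; uv=proj(c,X); return cv2.remap(h,uv[:,0].astype(np.float32)[None],uv[:,1].astype(np.float32)[None],1)[0]
a=np.radians(2.2);R=np.array([[np.cos(a),-np.sin(a)],[np.sin(a),np.cos(a)]]);C=np.array([.6546,.3158])
for nm in('scene','side'):
    c=load(nm); h=cv2.cvtColor(c['color'],cv2.COLOR_RGB2HSV)[...,2]
    for lab,p,q in(('-y end',(.02,-.060),(.02,-.085)),('+y end',(.02,.060),(.02,.085)),('rear at y-62',(.025,-.064),(.05,-.064)),('rear y+62',(.025,.064),(.05,.064))):
        print(nm,lab,prof(C+R@p,C+R@q,.037))
E
```

```text
t 25.23 tcp [0.5926 0.358  0.0339] head 92.25 gap 0.0123 F [ 0.4 -0.6 -1.4]
 turn [ 0.0004 -0.0002  0.0009] shift [-0.0006 -0.0004  0.0014]
scene 293 368 331 401 2513
side 347 379 163 191 671
scene -y end [231 231 231 230 231 229 221 207 187 160 141 130 152 181 208 218 217 209
 195 182 174 171 171 172 172 172]
scene +y end [230 230 230 230 230 230 230 231 230 230 224 201 172 145 163 193 221 222
 217 200 169 135 106  82  62  52]
scene rear at y-62 [231 230 230 230 231 231 230 229 222 207 189 181 185 202 216 210 184 155
 117  83  67  68  74 103 133 153]
scene rear y+62 [230 230 230 230 230 230 230 227 223 205 181 172 181 200 216 215 190 154
 117  85  59  50  45  44  43  43]
side -y end [164 162 158 154 150 146 142 132 123 113 102  92  89  95 100 106 111 117
 117 119 120 121 123 116 107  96]
side +y end [162 163 163 164 164 164 164 163 163 163 163 163 160 156 153 149 146 142
 140 139 137 136 135 134 133 133]
side rear at y-62 [151 152 152 149 146 147 157 168 181 194 207 215 217 218 219 219 218 218
 218 218 218 218 218 218 218 218]
side rear y+62 [165 166 166 165 165 165 164 164 164 165 166 168 160 151 142 141 143 144
 141 135 128 125 127 128 130 130]
```

The scene profiles show a clear dark gap between plate and lips at both ends (71 and 73 mm from centre, ideal 72) and at two places along the rear. There is no contact force. I lower the last bit and release.

>>> {"fn": "carry_out", "kwargs": {
  "steps": [
    [-1, 0, 0, 0.001, 0, 0, 0],
    [-1, 0, 0, 0.0007, 0, 0, 0],
    [-1, 0, 0, 0.0004, 0, 0, 0],
    [-1, 0, 0, 0, 0, 0, 0]
  ]
}}

```text
clock: 25.82
tcp_pos: [0.5927, 0.358, 0.033]
orientation: [0.0, 0.693, 0.721, 0.001]
wrist_force: [-2.2, -0.9, 6.6]
finger_gap: 0.0123
```

>>> {"fn": "carry_out", "kwargs": {
  "steps": [
    [-0.3, 0, 0, 0, 0, 0, 0],
    [-0.3, 0, 0, 0, 0, 0, 0],
    [-0.3, 0, 0, 0, 0, 0, 0],
    [-0.3, 0, 0, -0.01, 0, 0, 0],
    [-0.3, 0, 0, -0.03, 0, 0, 0],
    [-0.3, 0, 0, -0.05, 0, 0, 0],
    [-0.3, 0, 0, -0.06, 0, 0, 0],
    [-0.3, 0, 0, -0.04, 0, 0, 0],
    [-0.3, -0.03, -0.04, 0, 0, 0, 0],
    [-0.3, 0, -0.02, 0, 0, 0, 0],
    [-0.3, 0, 0, 0, 0, 0, 0]
  ]
}}

```text
clock: 27.2
tcp_pos: [0.5327, 0.3254, 0.223]
orientation: [0.0, 0.693, 0.721, 0.001]
wrist_force: [0.1, 0.2, 0.5]
finger_gap: 0.0302
```

```bash
python3 - <<'E'
from m import *
from g import *
go([.5922,.3574,.0325],92.2)
W=shot('wrist','wrist_end')
for n,z,col,b in(('scene',.038,'b',(285,320,375,412)),('scene',.038,'y',(230,240,305,310)),('side',.038,'b',(335,150,392,205)),('side',.038,'y',(352,212,412,280)),('side',.038,'g',(350,300,460,420))):
    c=shot(n,n+'_end'); v,u=np.nonzero(cmask(c,col,b)); print(n,col,u.min(),u.max(),v.min(),v.max(),len(u))
m=cmask(W,'b',(200,150,450,330)); v,u=np.nonzero(m); P=ray(W,np.c_[u,v],.038)[:,:2]*1000
print('wrist blue',u.min(),u.max(),v.min(),v.max(),'tip',P[np.argmin(v)])
c=load('scene'); h=cv2.cvtColor(c['color'],cv2.COLOR_RGB2HSV)[...,2]
def prof(q0,q1,zz=.037,n=26):
    X=np.c_[np.linspace(q0,q1,n),np.full(n,zz)]; uv=proj(c,X).astype(np.float32); return cv2.remap(h,uv[:,0][None],uv[:,1][None],1)[0]
for C,a in(((.6546,.3158),2.2),((.6483,.0025),.6)):
    a=np.radians(a);R=np.array([[np.cos(a),-np.sin(a)],[np.sin(a),np.cos(a)]])
    for p,q in(((.02,-.060),(.02,-.085)),((.02,.060),(.02,.085)),((.025,-.064),(.05,-.064)),((.025,.064),(.05,.064))): print(prof(np.array(C)+R@p,np.array(C)+R@q))
# bystanders: difference against the first pictures
for n in('scene','side'):
    a=cv2.imread(f'pics/{n}0.png').astype(int);b=cv2.imread(f'pics/{n}_end.png').astype(int)
    m=(np.abs(a-b).max(2)>50).astype(np.uint8); k,l,st,ce=cv2.connectedComponentsWithStats(m); print(n,[list(map(int,x)) for x in st[1:] if x[4]>25])
E
```

```text
t 27.2 tcp [0.5327 0.3254 0.223 ] head 92.28 gap 0.0302 F [0.1 0.2 0.5]
 turn [ 0.0009 -0.0005  0.0015] shift [0.0296 0.0607 0.1905]
scene b 293 370 331 401 2548
scene y 235 296 247 299 1682
side b 340 379 163 191 703
side y 357 408 221 263 1365
side g 378 399 331 380 257
wrist blue 216 355 272 329 tip [583.21915247 352.89138985]
[234 234 234 234 234 232 224 211 192 164 145 134 156 186 213 222 221 214
 201 188 180 177 176 176 177 177]
[234 234 234 234 234 234 234 234 234 233 228 207 179 151 170 199 227 228
 224 208 176 140 112  88  68  58]
[234 234 234 234 235 235 233 232 224 209 192 185 190 207 221 215 189 159
 121  87  71  72  77 109 140 160]
[234 234 234 234 234 234 234 232 230 215 193 183 191 208 222 221 196 160
 123  91  64  55  49  48  48  48]
[251 251 251 250 247 243 236 228 216 209 206 207 215 224 231 237 234 222
 211 199 189 185 182 179 176 175]
[251 251 251 251 251 251 251 251 251 249 246 236 225 218 217 223 232 237
 241 242 232 205 179 155 135 116]
[249 250 248 248 249 249 248 239 224 209 196 187 187 212 230 233 220 202
 173 140 120 132 146 158 166 175]
[251 251 251 251 25
[... 879 characters left out ...]
 1046], [177, 13, 28, 16, 336], [179, 28, 34, 63, 1338], [0, 33, 49, 168, 2567], [311, 60, 28, 66, 994], [63, 66, 58, 12, 194], [55, 91, 63, 11, 232], [54, 100, 62, 10, 235], [49, 105, 66, 23, 1000], [93, 132, 18, 17, 171], [56, 134, 22, 6, 30], [51, 137, 37, 14, 212], [339, 163, 42, 26, 601], [96, 164, 18, 11, 55], [118, 171, 28, 41, 792], [110, 172, 7, 7, 27], [58, 175, 33, 17, 58], [62, 178, 26, 14, 32], [64, 186, 17, 15, 42], [75, 188, 20, 17, 188], [101, 189, 6, 18, 58], [12, 191, 28, 15, 152], [46, 199, 10, 10, 57], [357, 222, 50, 39, 1162], [153, 257, 11, 18, 129], [102, 289, 31, 11, 193], [398, 319, 46, 60, 375], [378, 323, 61, 58, 559], [380, 367, 17, 5, 69], [377, 372, 22, 9, 110]]
```

```bash
python3 -c "
from workcell import env; print(env.hand_in())"
```

```text
the job is handed in; nothing more can be done
None
```

I drew the yellow plate out by its tab, lowered it into the yellow-lipped stand and let go, then did the same with the blue plate into the blue-lipped stand. The job was handed in at about 27 s of the 72 s allowed. `hand_in()` reports no verdict.

**Seating:** After release, the scene camera showed an open gap between plate and lips at both ends and at the rear corners of both stands. In the end-of-job pictures, each tab pointed out of its front gap. Wrist force stayed under about 7 N at every reading.

**The rest of the bench:** The green plate and the weight dropped and stayed in the magazine. Comparing first and last pictures, I saw no change at the can, jar, clips or other bystanders, apart from any spot hidden by the arm or its shadow.

**Disagreements:**
- The scene and side cameras differed by about 5–10 mm in y on the stands and the held plates. I settled the stand positions with the wrist camera and the visible gaps, and the plates' with the arm's own position as well.
- The gripper read about 12 mm on the 14 mm tabs, but nothing slipped.
- I had viewed all 12 pictures before the blue placing, so that one was checked by numbers only.

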